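# Set the sprung tweezers on the gap gauge

## Robot

A 6-joint arm with a two-finger parallel gripper is mounted at the origin on the work surface. World frame = base frame: x ahead of the robot, y to its left, z up, the work surface at z = 0. Lengths are in m, angles in rad, forces in N, time in s.
With the tool pointing down it reaches from about 0.3 to 0.775 m from the base axis. Payload 14.6 kg.
Tool frame: the origin (TCP) lies at the very end of the fingers, on their centre line; the grasp point (between the pads) lies 19 mm behind it; z points along the fingers, x is the direction in which the jaws open and shut, and the axes are right-handed (so a half turn about z gives the same grasp; the last joint's range is limited). The gripper opens to 94 mm and grips with 3 to 60 N. Pads are 16 mm wide; open, the fingers measure 119 mm over their backs; the gripper's body (75 mm by 177 mm) begins 78 mm behind the grasp point.
Start: joints at [1.242, 0.3, 1.521, -0, 1.321, -0.067], TCP at [0.142, 0.531, 0.205] pointing down, gripper open.
Joint ranges: [-3.03, 3.03], [-0.79, 2.21], [0.23, 2.52], [-1.04, 4.18], [0, 3.07], [-2.55, 2.55]. Speed limits (rad/s): [2.22, 2.22, 2.57, 3.14, 3.14, 3.14].

## Interface

Orientations are given as [roll, pitch, yaw] about the fixed x, y, z axes, in that order (R = Rz(yaw) Ry(pitch) Rx(roll)).
In Python, from station import ctrl gives the robot as it stands.
- The arm moves only by the shell command python3 -m inch 'ROWS' [FORCE]. ROWS is JSON, one flat list of numbers, 7 for each row, row after row: the shift along the tool's x, y, z in cm, then the turn, a rotation vector about the tool's x, y, z in rad, then the opening, from 0 (shut) to 1 (fully open). In form: [tx, ty, tz, wx, wy, wz, claw, tx, ty, tz, wx, wy, wz, claw, ...]. A call has 1 to 20 rows; each row shifts and turns the commanded pose from where the row before left it, along the tool's axes as they then stand; what a row does not reach is not made up. A row lasts 1/8 s, in which the tool goes at most 62.5 mm and 10.7 degrees, less where a joint would pass 70% of its speed; a pose out of reach is approached as far as the arm can. A call is refused whole if a number of a shift passes 6.25 or a number of a turn 0.188, either way. A call with a gripper value outside its range is refused whole. The fingers move at their own pace and stop on an object; FORCE is the grip in N (left out, the last holds). Time passes only in rows, so rows that do not move let the fingers close. It gives the time, the measured TCP pose, the force and the opening at its end, in the units of the state.
- ctrl.get_obs(): the state, without advancing time (a new reading comes with each control period).
- ctrl.camera(name): name is "scene" or "side" or "wrist"; returns (picture, depth): 420x560x3 uint8, red, green, blue; 420x560 float32, m along the optical axis (not along the pixel's ray), 0 where there is no reading.
- ctrl.camera_params(name): a dict with "vertical_fov" (degrees; the focal length in pixels is half the picture's height over the tangent of half this angle, whatever the lens; pixels are square), "cx", "cy" (the principal point, pixels), "camera_from_world" (4x4, takes a point from world to camera coordinates); the wrist camera has in their place "mount" (4x4, takes a point from camera to tool coordinates, whose origin is the TCP and whose axes are the tool frame's). Camera axes: x right, y down, z forward; pixel columns grow to the right and rows downward; lengths in m; the calibration is good to about 2 mm. A picture is of the moment at which its call begins: read the wrist's pose just before it. camera_params takes no time and is no camera call.
- ctrl.hand_in(): hands the job in, once; it reports no verdict.
Trained networks look in the newest picture that a camera, given by its name, has taken for a name from the list of things; names that differ only in an ending like _2 or _b are one class to them, and where a whole thing is asked for, a point or a joint stands for the part that bears it (a point fixed in the world has none). Each returns a list of dicts, best first, with "score" (0 to 1); they miss things now and then, are a little off and sometimes report something else, mostly with a low value. They report only what shows in the picture. A call takes as long as a camera call.
- ctrl.spot_in(camera, label): "bbox" ([centre column, centre row, width, height] in pixels, round what is visible of it).
- ctrl.place_of(camera, label): "centre" ([column, row] in pixels: a listed point, or the origin of a listed thing).
The state is a dict: "time_s": time; "qpos": joint angles; "joint_vel": joint speeds; "tau": joint torques, N m; "ee_pos": TCP position; "eef_rot": TCP orientation; "force": force on the tool from outside, world axes, zero at the start; "moment": the same for the moment, N m; "grip_width": finger opening in m.
Only numpy, scipy, OpenCV 4.12 (cv2) and the standard library are available. Lean on these libraries where they do the work, as an engineer would, in place of code of your own. Each camera call takes 0.05 s, during which the arm holds its last target. There are 200 camera calls.

## Task

Check the sprung tweezers on the gap gauge: lift them level off their rest by the black finger pads and hold them just over the gauge's top without touching it, centred on its two engraved lines and pointing along them (either way). There squeeze until the tips stand as far apart as the two lines (14 mm), hold that gap steady for two seconds, and finish still holding them so; leave the other things on the bench where they are.

Things in the scene. Friction and masses are not known exactly. Their poses are not given: they have to be found in the camera images.
- tweezers: Sprung tweezers, 192 mm long, about 85 g, lying flat on the rest: steel bow at the rear, two hinged sprung legs with black finger pads, thin steel tips. Origin on the underside, 106 mm ahead of the rear end; x points to the tips, y to the left leg, z up. Both legs always move together, mirrored. Squeezing at the pads takes 7 N to begin, 12 N at the 14 mm gap, 14 N shut; let go, they spring open.
- grip (a point): Midway between the two black finger pads, half-way up: 30 mm ahead of the tweezers' origin, 8 mm above their underside; axes as theirs. Each pad is 44 mm long (x), 16 mm high, with free space beside it and 26 mm below. The pads' outer faces are 45 mm apart open (tip gap 34 mm) and 32 mm apart and parallel at the 14 mm gap; the gap changes 3 mm for every 2 mm at the pads.
- tips (a point): Point midway between the two tips of the tweezers, at their front end, 55 mm ahead of point grip and 5 mm lower (3 mm above the underside); axes as the tweezers'.
- tip_left (a point): Inner edge of the left leg's tip at its front end. Its distance from tip_right is the tip gap.
- tip_right (a point): Inner edge of the right leg's tip at its front end.
- leg_left (a joint): Angle by which each leg is squeezed from open: 0 open (gap 34 mm), 0.06 rad at the 14 mm gap, 0.095 rad nearly shut (2 mm).
- rest: Fixed rest for the tweezers, on the plate: wooden base 170 x 50 x 6 mm with two wooden cross bars, tops 32 mm above the plate; the rear bar carries the bow (70 mm behind the centre) and the front bar, 64 mm wide, the legs just behind the tips (66 mm ahead). Origin under its centre; x along it to the tips.
- gauge: Fixed gap gauge on the plate: dark steel base 55 x 70 x 10 mm and on it an aluminium block 34 (x) x 46 (y) mm, its top 35 mm above the plate. Origin under its centre.
- marks (a point): Centre of the gauge's top face, midway between its two engraved dark lines. The lines run along x over the block's whole length, 14 mm apart in y. z up.
- contactor: Black and grey contactor (switch block), 70 x 45 x 62 mm high, standing on the plate. Only stands by. Origin at its underside.
- relay: Smaller black and grey contactor, 46 x 36 x 45 mm high, standing on the plate. Only stands by. Origin at its underside.
- terminals: Block of five grey slices, 45 x 40 x 40 mm high, standing on the plate. Only stands by. Origin at its underside.
- screwdriver: Screwdriver with a black handle lying on the bench to the left of the plate. Only lies by.
- tumbler: Steel cup, 76 mm across and 100 mm high, standing on the bench to the right of the plate. Only stands by. Origin at its underside.
- glue: White bottle, 44 mm across and 120 mm high, standing on the bench to the right of the plate. Only stands by. Origin at its underside.
- marker: Grey pen 14 mm thick, 144 mm long, lying on the bench to the left of the plate. Only lies by.
- plate: White mounting plate lying fixed on the bench, 500 (x) x 760 (y) mm, 10 mm thick (top at z = 0.010), under the rest, the gauge and the small devices. Origin under its centre.

How it is judged:
By the outcome, as a careful person would: the job done as asked, in the order asked, and still so for the second after the job is handed in, while the arm keeps its last pose, push and grip.
It also fails if it takes over 56 s, if anything falls off the work surface, if the arm or the gripper's body presses on something with over 40 N, if the wrist force passes 120 N, or if a joint passes its speed limit or range.

## Working session

There is one attempt and no reset: what is moved stays moved. The work goes in short steps, Python scripts to look and compute and a shell command to move; the robot and the scene stay as the last step left them, time stands still between calls to the robot, and variables do not carry over. Pictures are saved under pics/ and viewed, about 8 in all and at most 12, crops included, and the job is handed in when it is done.

```bash
ls; mkdir -p pics; cat > h.py <<'E'
import numpy as np, cv2
from scipy.spatial.transform import Rotation as R
from station import ctrl
def T_tool():
    o=ctrl.get_obs(); T=np.eye(4); T[:3,:3]=R.from_euler('xyz',o['eef_rot']).as_matrix(); T[:3,3]=o['ee_pos']; return T
def look(cam,fn=None):
    T=T_tool(); im,d=ctrl.camera(cam); p=ctrl.camera_params(cam)
    f=im.shape[0]/2/np.tan(np.radians(p['vertical_fov'])/2)
    wc=T@np.array(p['mount']) if 'mount' in p else np.linalg.inv(np.array(p['camera_from_world']))
    if fn: cv2.imwrite('pics/'+fn,im[:,:,::-1])
    return dict(im=im,d=d,f=f,cx=p['cx'],cy=p['cy'],wc=wc)
def at_z(v,u,z):  # pixel ray to plane z
    r=v['wc'][:3,:3]@np.array([(u[0]-v['cx'])/v['f'],(u[1]-v['cy'])/v['f'],1]); o=v['wc'][:3,3]
    return o+r*(z-o[2])/r[2]
def at_d(v,u):
    c,r=int(round(u[0])),int(round(u[1])); d=np.median(v['d'][r-1:r+2,c-1:c+2])
    return v['wc'][:3,3]+v['wc'][:3,:3]@np.array([(u[0]-v['cx'])/v['f'],(u[1]-v['cy'])/v['f'],1])*d
def proj(v,P):
    c=np.linalg.inv(v['wc'])@np.append(P,1); return [v['cx']+v['f']*c[0]/c[2],v['cy']+v['f']*c[1]/c[2]]
E
cat > a.py <<'E'
from h import *
np.set_printoptions(precision=4,suppress=True)
o=ctrl.get_obs(); print({k:np.round(o[k],3).tolist() for k in o})
Z=dict(tweezers=.042,grip=.05,tips=.045,rest=.01,gauge=.01,marks=.045,contactor=.01,relay=.01,terminals=.01,tumbler=0,glue=0)
for cam in ['scene','side','wrist']:
    v=look(cam,cam+'0.png'); print(cam,v['wc'][:3,3])
    for n in Z:
        for r in ctrl.place_of(cam,n)[:2]:
            print(n,round(r['score'],2),np.round(r['centre'],1),at_z(v,r['centre'],Z[n]))
E
python3 a.py
```

```text
pics
{'time_s': 0.0, 'qpos': [1.242, 0.3, 1.522, -0.0, 1.321, -0.067], 'joint_vel': [0.0, 0.002, 0.001, 0.001, -0.002, 0.001], 'tau': [-0.001, -53.181, -35.273, 0.071, 0.024, -0.0], 'ee_pos': [0.142, 0.531, 0.205], 'eef_rot': [-3.142, 0.001, 1.309], 'force': [-0.356, -0.165, 0.042], 'moment': [-0.039, -0.006, -0.01], 'grip_width': 0.094}
scene [ 1.4614 -1.0092  0.9207]
tweezers 0.71 [327.5 185.5] [0.5592 0.2189 0.042 ]
tweezers 0.62 [249.8 245. ] [ 0.6053 -0.2119  0.042 ]
grip 0.5 [332.2 184.5] [0.5753 0.2244 0.05  ]
grip 0.34 [282.1 222.2] [ 0.6033 -0.0683  0.05  ]
tips 0.83 [339.7 195.9] [0.6365 0.1868 0.045 ]
tips 0.7 [281.5 220. ] [ 0.5887 -0.0551  0.045 ]
rest 0.65 [326.3 192.5] [0.554  0.2212 0.01  ]
gauge 0.81 [252.8 256.8] [ 0.622  -0.2174  0.01  ]
gauge 0.74 [247.  247.7] [ 0.5776 -0.1981  0.01  ]
marks 0.79 [249.2 246.6] [ 0.6125 -0.2212  0.045 ]
contactor 0.56 [300.5 227.9] [ 0.6294 -0.0092  0.01  ]
relay 0.61 [273.7 211.6] [0.5003 0.0026 0.01  ]
tumbler 0.94 [151.8 280.6] [ 0.4793 -0.476   0.    ]
glue 0.56 [187.4 298.3] [ 0.6101 -0.4535  0.    ]
side [0.0922 0.9197 0.973
[... 267 characters left out ...]
0.5988 -0.1781  0.045 ]
rest 0.7 [244.4 267.6] [0.5641 0.199  0.01  ]
rest 0.64 [244.4 275.4] [0.5493 0.2252 0.01  ]
gauge 0.49 [290.6 186.7] [ 0.6046 -0.2115  0.01  ]
marks 0.5 [297.9 232.9] [0.4682 0.0299 0.045 ]
marks 0.48 [291.  176.8] [ 0.6089 -0.2232  0.045 ]
contactor 0.86 [257.8 222.6] [0.6209 0.0087 0.01  ]
relay 0.71 [291.9 234.3] [0.497  0.0104 0.01  ]
relay 0.4 [192.9 364.1] [0.5238 0.5236 0.01  ]
terminals 0.74 [232.  207.8] [ 0.7352 -0.0191  0.01  ]
terminals 0.64 [245.2 268. ] [0.5612 0.1993 0.01  ]
tumbler 0.92 [349.6 162.4] [ 0.4671 -0.463   0.    ]
glue 0.6 [316.9 155.8] [ 0.5997 -0.4502 -0.    ]
glue 0.37 [259.7 219.8] [ 0.6272 -0.0157  0.    ]
wrist [0.0647 0.5501 0.3841]
```

```bash
python3 -c "
import cv2,numpy as np
a=cv2.imread('pics/scene0.png')[150:310,130:390];b=cv2.imread('pics/side0.png')[130:330,170:390]
a=cv2.resize(a,None,fx=3,fy=3,interpolation=2)[:,:780];b=cv2.resize(b,None,fx=3,fy=3,interpolation=2)
cv2.imwrite('pics/s1.png',b);cv2.imwrite('pics/s2.png',a)"
```

```text
(no output)
```

View pics/s1.png

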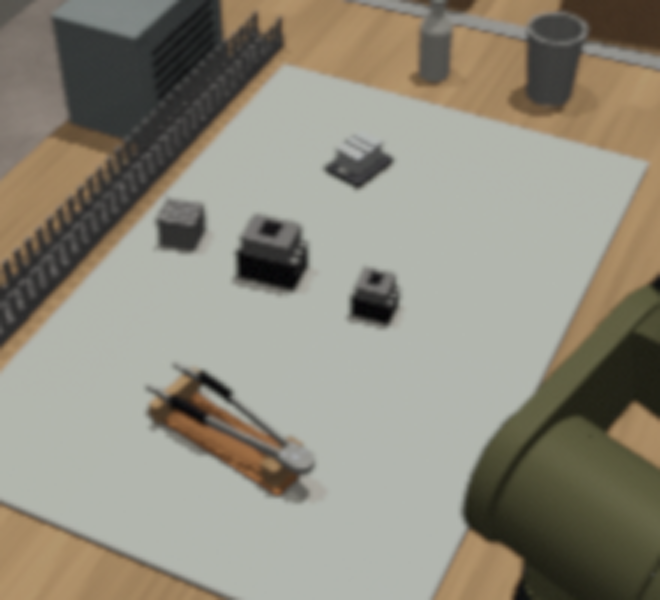

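```bash
python3 -m inch '[-0.8,2.2,0,0,0,0.08,1, -1.5,4.2,0,0,0,0.08,1, -1,4.8,0,0,0,0,1, -1,4.8,0,0,0,0,1, -1,4.8,0,0,0,0,1, -1,4.8,0,0,0,0,1, -1,4.8,0,0,0,0,1, -1,4.8,0,0,0,0,1, -1,4.8,0,0,0,0,1, -1,4.8,0,0,0,0,1, -1,4.8,0,0,0,0,1, -0.5,2.4,0,0,0,0,1, -0.3,1,0,0,0,0,1, 0,0,0,0,0,0,1, 0,0,0,0,0,0,1]' 20
cat > b.py <<'E'
from h import *
import sys
np.set_printoptions(precision=4,suppress=True)
v=look('wrist',sys.argv[1]); o=ctrl.get_obs(); print(o['time_s'],o['ee_pos'],o['eef_rot'],o['force'],o['grip_width'],v['wc'][:3,3],v['wc'][:3,2])
for n,z in dict(tweezers=.042,grip=.05,tips=.045,tip_left=.045,tip_right=.045,rest=.01,marks=.045,gauge=.01).items():
    for r in ctrl.place_of('wrist',n)[:1]:
        print(n,round(r['score'],2),np.round(r['centre'],1),at_z(v,r['centre'],z),at_d(v,r['centre']))
np.savez('v_'+sys.argv[1]+'.npz',**v)
E
python3 b.py w1.png
```

```text
time_s: 3.68
ee_pos: [0.5805, 0.2102, 0.2056]
eef_rot: [3.142, -0.0, 1.15]
force: [-0.1, -0.1, -0.2]
grip_width: 0.0941
3.725 [0.5805 0.2102 0.2057] [ 3.1415 -0.0002  1.1501] [-0.2668 -0.0884  0.4187] 0.0940003539410661 [0.507  0.241  0.3843] [ 0.2502 -0.1115 -0.9617]
tweezers 0.92 [273.9 156.7] [0.5454 0.2258 0.042 ] [0.5484 0.2246 0.0154]
tip_left 0.65 [302.  233.4] [0.6323 0.2202 0.045 ] [0.6453 0.218  0.0097]
tip_right 0.62 [276.5 237.1] [0.625  0.1934 0.045 ] [0.6375 0.1884 0.0088]
rest 0.87 [274.  153.9] [0.5462 0.2257 0.01  ] [0.5456 0.226  0.0157]
gauge 0.59 [101.6 234.1] [0.5491 0.0007 0.01  ] [0.5492 0.0001 0.0091]
```

View pics/w1.png

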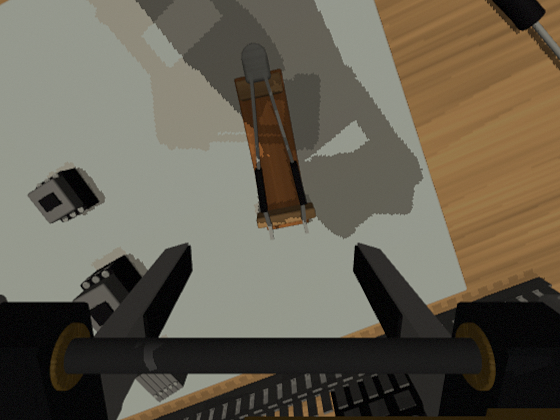

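```bash
python3 -c "
import cv2
a=cv2.imread('pics/w1.png')
x=cv2.resize(a[150:245,235:335],None,fx=5,fy=5,interpolation=2);y=cv2.resize(a[35:130,220:280],None,fx=5,fy=5,interpolation=2)
cv2.imwrite('pics/w1c.png',cv2.hconcat([x,y]))"
python3 - <<'E'
from h import *
v=np.load('v_w1.png.npz')
for u in [(254,43),(257,99),(271,238),(306,234),(288.5,236)]: print(u,at_z(v,u,.046),at_d(v,u))
E
```

```text
(254, 43) [0.44247959 0.25155973 0.046     ] [0.44362237 0.25137329 0.05198698]
(257, 99) [0.48802291 0.23356628 0.046     ] [0.48630503 0.23289268 0.01545423]
(271, 238) [0.6231471  0.18775297 0.046     ] [0.62273085 0.18794397 0.04721276]
(306, 234) [0.63428486 0.22387394 0.046     ] [0.64814556 0.22200551 0.00915113]
(288.5, 236) [0.62872558 0.20584458 0.046     ] [0.64200599 0.20200481 0.00908077]
```

View pics/w1c.png

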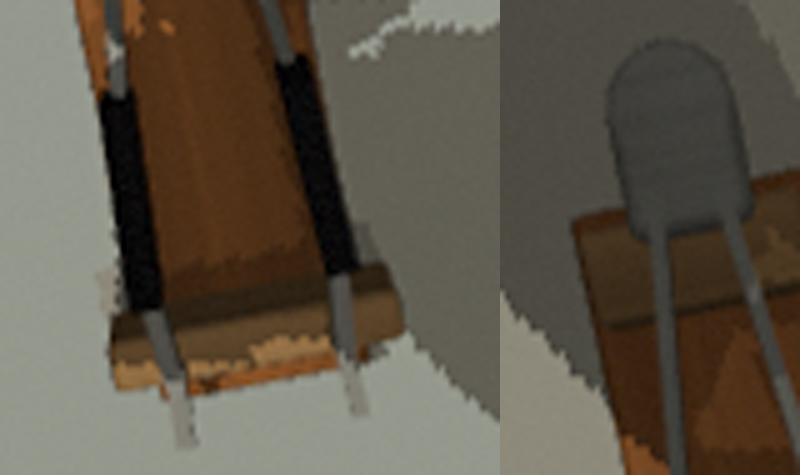

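```bash
python3 - <<'E'
from h import *
np.set_printoptions(precision=4,suppress=True)
v=np.load('v_w1.png.npz')
for n,u,z in [('tr',(273.6,239.6),.046),('tl',(305.6,232.8),.046),('rear',(253,42.6),.048),('pr',(261.4,190.4),.058),('pl',(298.6,183),.058)]: print(n,at_z(v,u,z))
P=lambda u,z:at_z(v,u,z)
t=(P((273.6,239.6),.046)+P((305.6,232.8),.046))/2; r=P((253,42.6),.048); g=(P((261.4,190.4),.058)+P((298.6,183),.058))/2
d=(t-r)[:2];L=np.hypot(*d);print('L',L,'yaw',np.arctan2(d[1],d[0]),'tip',t,'grip from tips',t[:2]-.055*d/L,'rear+136',r[:2]+.136*d/L,'pads',g)
E
```

```text
tr [0.626  0.1896 0.046 ]
tl [0.6328 0.224  0.046 ]
rear [0.4422 0.2508 0.048 ]
pr [0.569  0.2016 0.058 ]
pl [0.5772 0.2383 0.058 ]
L 0.19232606808650532 yaw -0.23093621929710725 tip [0.6294 0.2068 0.046 ] grip from tips [0.5759 0.2194] rear+136 [0.5746 0.2197] pads [0.5731 0.2199 0.058 ]
```

```bash
python3 -m inch '[0.4,-0.35,1.5,0,0,-0.097,1, 0.4,-0.35,2,0,0,-0.097,1, 0,0,2,0,0,0,1, 0,0,2,0,0,0,1, 0,0,1.5,0,0,0,1, 0,0,0,0,0,0,1]'
python3 b.py w2.png
```

```text
time_s: 4.88
ee_pos: [0.5771, 0.2193, 0.1145]
eef_rot: [-3.14, 0.001, 1.343]
force: [-0.3, -0.0, 1.3]
grip_width: 0.0939
4.925 [0.5776 0.2194 0.1155] [-3.1414  0.0001  1.3429] [0.6519 0.1183 0.2843] 0.09390762132934816 [0.4991 0.2356 0.2933] [ 0.2653 -0.062  -0.9622]
grip 0.27 [ 55.3 302.2] [0.6028 0.0291 0.05  ] [0.5315 0.1711 0.2173]
tip_left 0.81 [293.7 281.3] [0.6308 0.223  0.045 ] [0.6494 0.2212 0.0099]
tip_right 0.84 [255.1 282.6] [0.6248 0.1919 0.045 ] [0.6431 0.1856 0.0089]
rest 0.66 [272.1 176.7] [0.5484 0.2238 0.01  ] [0.5476 0.2241 0.015 ]
```

View pics/w2.png

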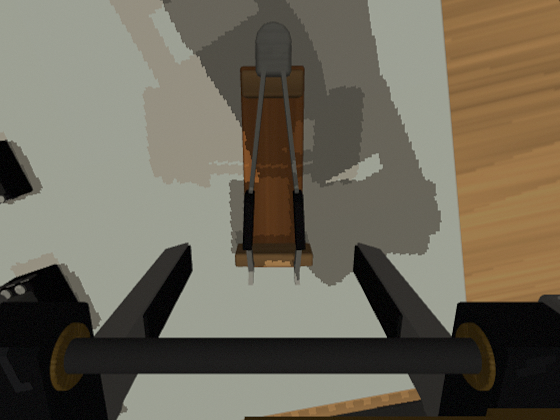

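```bash
python3 - <<'E'
from h import *
np.set_printoptions(precision=4,suppress=True)
v=np.load('v_w2.png.npz');o=ctrl.get_obs();print(o['ee_pos'])
t=at_z(v,(274,283),.046);r=at_z(v,(273.3,22),.049);d=(t-r)[:2];L=np.hypot(*d);d/=L
print(t,r,L,np.arctan2(d[1],d[0]),t[:2]-.055*d,r[:2]+.136*d)
print('gap',at_z(v,(294.5,282),.046)-at_z(v,(253.5,283),.046))
g=(t[:2]-.055*d+r[:2]+.136*d)/2;e=g-o['ee_pos'][:2];y=o['eef_rot'][2];print('tool xy cm',100*(e@[np.cos(y),np.sin(y)]),100*(e@[np.sin(y),-np.cos(y)]))
E
```

```text
[0.5776 0.2195 0.1158]
[0.6281 0.2071 0.046 ] [0.4422 0.2493 0.049 ] 0.19070212981298384 -0.2232501352725755 [0.5745 0.2192] [0.5748 0.2192]
gap [0.0067 0.0329 0.    ]
tool xy cm -0.09229539230507731 -0.2827840884169001
```

```bash
python3 -m inch '[-0.1,-0.28,0.5,0,0,-0.005,1, 0,0,1.5,0,0,0,1, 0,0,2,0,0,0,1, 0,0,2,0,0,0,1, 0,0,1.5,0,0,0,1, 0,0,0.6,0,0,0,0.85, 0,0,0.38,0,0,0,0.7, 0,0,0,0,0,0,0.6, 0,0,0,0,0,0,0.5, 0,0,0,0,0,0,0.46, 0,0,0,0,0,0,0.43, 0,0,0,0,0,0,0.40, 0,0,0,0,0,0,0.40, 0,0,0,0,0,0,0.40]' 25
python3 -c "
from h import *
o=ctrl.get_obs();print(o['ee_pos'],o['eef_rot'],o['force'],o['grip_width'])
look('wrist','w3.png')"
```

```text
time_s: 7.08
ee_pos: [0.5748, 0.2192, 0.031]
eef_rot: [3.141, -0.0, 1.348]
force: [1.4, 0.9, 4.8]
grip_width: 0.0379
[0.57484319 0.21921409 0.03101236] [ 3.14088075e+00 -4.88059519e-04  1.34799213e+00] [1.43500242 0.85243059 4.78732008] 0.03793338858501717
```

View pics/w3.png

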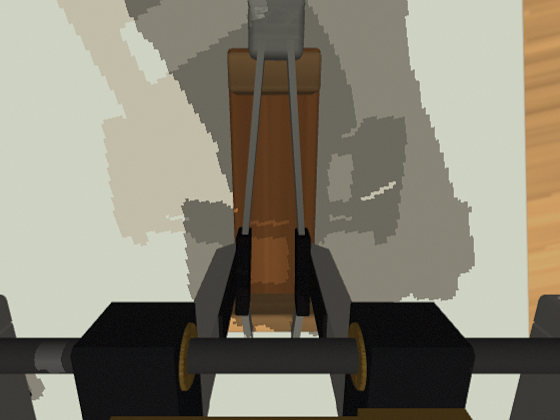

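```bash
python3 -m inch '[0,0,-0.3,0,0,0,0.4, 0,0,-0.8,0,0,0,0.4, 0,0,-1.6,0,0,0,0.4, 0,0,-2.4,0,0,0,0.4, 0,0,-2.4,0,0,0,0.4, 0,0,-1.5,0,0,0,0.4, 0,0,-0.5,0,0,0,0.4]'
python3 - <<'E'
from h import *
np.set_printoptions(precision=4,suppress=True)
o=ctrl.get_obs();print(o['ee_pos'],o['force'],o['moment'],o['grip_width'])
for cam in ['scene','side']:
    v=look(cam,cam+'4.png'); d=v['d']; r,c=np.mgrid[:d.shape[0],:d.shape[1]]
    P=np.stack([(c-v['cx'])/v['f']*d,(r-v['cy'])/v['f']*d,d],-1)@v['wc'][:3,:3].T+v['wc'][:3,3]
    m=(d>0)&(np.hypot(P[...,0]-.61,P[...,1]+.222)<.06)
    for lo,hi in [(.041,.06),(.017,.025)]:
        Q=P[m&(P[...,2]>lo)&(P[...,2]<hi)]
        print(cam,lo,len(Q),Q.mean(0),cv2.minAreaRect((Q[:,:2]*1000).astype(np.float32)))
E
```

```text
time_s: 8.0
ee_pos: [0.5748, 0.2191, 0.1268]
eef_rot: [3.14, -0.001, 1.348]
force: [-0.3, 0.1, -0.5]
grip_width: 0.0379
[0.5748 0.2191 0.1268] [-0.3497  0.0721 -0.4547] [ 0.0225 -0.0911  0.0119] 0.03789572924665749
scene 0.041 112 [ 0.6153 -0.2182  0.0442] ((614.6294555664062, -216.85812377929688), (44.635929107666016, 40.13151168823242), 74.38359069824219)
scene 0.017 124 [ 0.6219 -0.2256  0.0198] ((614.3394165039062, -217.3511962890625), (68.22980499267578, 57.61327362060547), 75.37535858154297)
side 0.041 82 [ 0.6119 -0.2137  0.0443] ((612.9768676757812, -214.7305908203125), (50.60307312011719, 34.81993103027344), 75.76968383789062)
side 0.017 83 [ 0.607  -0.2007  0.0204] ((610.9776000976562, -213.84555053710938), (68.89197540283203, 56.154685974121094), 74.87879943847656)
```

```bash
python3 -m inch '[-0.8,0.3,0,0,0,0.02,0.4, -1.6,0.6,0,0,0,0.02,0.4, -2.4,0.9,0,0,0,0,0.4, -3,1.2,0,0,0,0,0.4, -3,1.2,0,0,0,0,0.4, -3,1.2,0,0,0,0,0.4, -3,1.2,0,0,0,0,0.4, -3,1.2,0,0,0,0,0.4, -3,1.2,0,0,0,0,0.4, -3,1.2,0,0,0,0,0.4, -3,1.2,0,0,0,0,0.4, -2.8,1.1,0,0,0,0,0.4, -2.2,0.8,0,0,0,0,0.4, -1.2,0.5,0,0,0,0,0.4, -0.6,0.2,0,0,0,0,0.4, 0,0,0,0,0,0,0.4, 0,0,0,0,0,0,0.4]'
python3 b.py w5.png
```

```text
time_s: 10.22
ee_pos: [0.618, -0.1603, 0.1257]
eef_rot: [-3.142, -0.0, 1.309]
force: [-0.3, 0.4, -1.0]
grip_width: 0.0373
10.275 [ 0.618  -0.1603  0.1257] [-3.1416 -0.0001  1.3088] [ 0.2011  0.4484 -1.1721] 0.03727558993179408 [ 0.5404 -0.1414  0.3043] [ 0.2646 -0.0705 -0.9618]
marks 0.82 [206.7 227.5] [ 0.6123 -0.216   0.045 ] [ 0.6125 -0.2163  0.0442]
gauge 0.78 [212.3 214.5] [ 0.6113 -0.2172  0.01  ] [ 0.6029 -0.2083  0.0448]
```

View pics/w5.png

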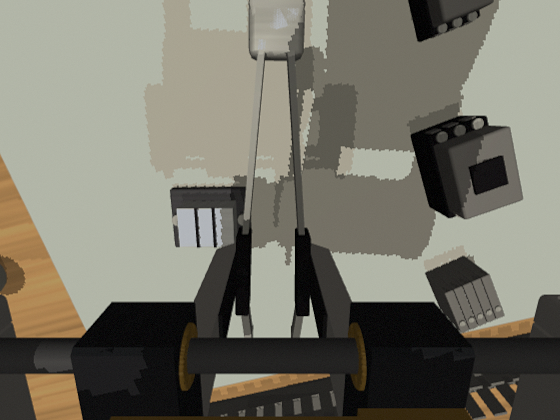

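```bash
python3 - <<'E'
from h import *
np.set_printoptions(precision=4,suppress=True)
v=np.load('v_w5.png.npz');g=cv2.cvtColor(v['im'],cv2.COLOR_RGB2GRAY).astype(float)
A=[];B=[]
for r in range(212,245,3):
    s=g[r,188:226]; w=lambda a,b:(lambda x,q:(x*q).sum()/q.sum())(np.arange(a,b),np.clip(200-g[r,a:b],0,None)**2+1e-9)
    a,b=w(192,204),w(208,222); A.append((a,r));B.append((b,r))
    print(r,round(a,1),round(b,1),s[::2].astype(int))
PA=np.array([at_z(v,u,.045) for u in A]);PB=np.array([at_z(v,u,.045) for u in B])
for P in (PA,PB):
    k=np.polyfit(P[:,0],P[:,1],1);print('yaw',np.arctan(k[0]))
print('sep',(PB-PA)[::3], 'mid',((PA+PB)/2)[[0,5,-1]])
# tips
E
python3 -c "
import cv2
a=cv2.imread('pics/w5.png')
x=cv2.resize(a[180:255,160:260],None,fx=5,fy=5,interpolation=2);y=cv2.resize(a[265:340,225:325],None,fx=3,fy=5,interpolation=2)
cv2.imwrite('pics/w5c.png',cv2.hconcat([x,y]))"
```

```text
212 195.5 213.9 [180 181 184  92  30 189 181 180 182 180 180 183  17  91 183 182 112 116
 118]
215 195.7 213.6 [182 179 182 133  17 191 180 181 180 180 182 185  11  59 186 182 174 119
 119]
218 196.1 213.3 [181 180 181 174  20 117 182 180 181 181 181 185  51  46 164 180 185 116
 120]
221 196.2 214.1 [181 179 181 174  19 124 181 180 180 180 181 184  92  41 187 182 151 118
 117]
224 196.4 213.7 [180 180 181 174  15 119 182 180 181 180 181 182  92  32 161 181 178 115
 119]
227 196.8 213.7 [180 181 181 178  18  58 186 180 180 181 181 181 132  16 171 180 184 152
 115]
230 196.7 214.4 [179 181 181 182  11  92 185 181 180 181 181 181 174  14 169 182 172 116
 116]
233 196.8 214.1 [181 181 180 184  10  68 186 182 181 181 181 181 174  17 120 182 184 112
 118]
236 197.2 214.7 [180 181 181 184  48  43 161 183 180 180 180 181 172  20 116 184 173 116
 119]
239 197.4 214.5 [180 180 181 183  90  24 188 180 180 180 181 181 175  12 109 183 179 114
 118]
242 197.6 214.6 [180 181 181 182 133  11 190 181 180 180 181 182 178  14  89 184 181 151
 115]
yaw -0.2593965077721767
yaw -0.2737920599574191
sep [[0.0038 0.0143 0.    ]
 [0.0038 0.0141 0.    ]
 [0.0037 0.014  0.    ]
 [0.0036 0.0136 0.    ]] mid [[ 0.5993 -0.2135  0.045 ]
 [ 0.6116 -0.217   0.045 ]
 [ 0.6242 -0.2204  0.045 ]]
```

View pics/w5c.png

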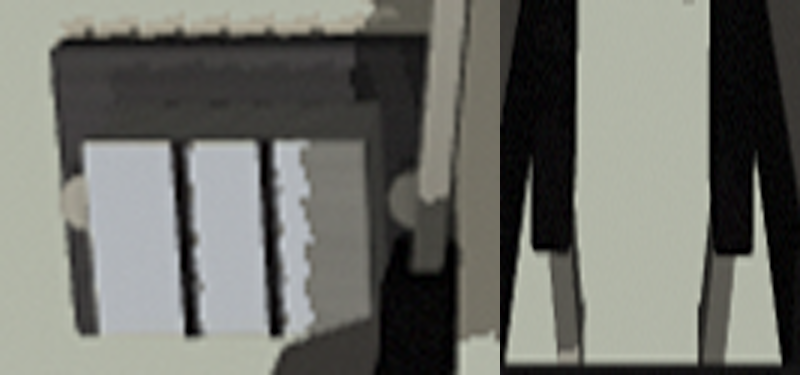

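```bash
python3 - <<'E'
from h import *
np.set_printoptions(precision=4,suppress=True)
v=np.load('v_w5.png.npz');o=ctrl.get_obs();y=o['eef_rot'][2];p=o['ee_pos'];X=np.array([np.cos(y),np.sin(y)]);Y=np.array([np.sin(y),-np.cos(y)])
print(p,y,o['force'],o['grip_width'])
for u in [(252.7,331),(291,331),(271.9,331)]:
    e=at_z(v,u,p[2]+.014)[:2]-p[:2];print('tool mm',1000*e@X,1000*e@Y)
m=np.array([.6122,-.217]);e=m-p[:2];print('marks in tool mm',1000*e@X,1000*e@Y)
E
```

```text
[ 0.618  -0.1609  0.1257] 1.3080599513614741 [-0.1529 -0.0859 -0.5474] 0.037960676648232265
tool mm -12.251389251389392 38.59149655695151
tool mm 9.565772823300435 38.56523352178759
tool mm -1.3145156480063314 38.57833098138097
marks in tool mm -55.64140818238223 9.006736173247985
```

```bash
python3 -m inch '[-0.4,-0.4,0,0,0,0,0.4, -0.8,-0.7,0,0,0,0,0.4, -1.1,-0.9,0,0,0,0,0.4, -1.1,-0.9,0.3,0,0,0,0.4, -0.9,-0.8,0.8,0,0,0,0.4, -0.7,-0.6,1.2,0,0,0,0.4, -0.43,-0.3,1.5,0,0,0,0.4, 0,0,1.4,0,0,0,0.4, 0,0,1,0,0,0,0.4, 0,0,0.6,0,0,0,0.4, 0,0,0.27,0,0,0,0.4, 0,0,0,0,0,0,0.4, 0,0,0,0,0,0,0.4]'
python3 b.py w6.png; python3 -c "
import cv2
a=cv2.imread('pics/w6.png')
cv2.imwrite('pics/w6c.png',cv2.resize(a[220:345,200:350],None,fx=5,fy=4.8,interpolation=2))"
```

```text
time_s: 12.3
ee_pos: [0.5596, -0.2015, 0.0553]
eef_rot: [3.141, 0.0, 1.308]
force: [0.2, 0.5, -0.8]
grip_width: 0.0377
12.35 [ 0.5596 -0.2015  0.0553] [3.141 0.    1.308] [-0.0818  0.2618 -0.1924] 0.037753197047451746 [ 0.4819 -0.1826  0.2339] [ 0.2652 -0.071  -0.9616]
tweezers 0.74 [269.6 302.3] [ 0.5944 -0.2145  0.042 ] [ 0.5956 -0.2149  0.0399]
marks 0.67 [270.9 329.8] [ 0.6124 -0.2185  0.045 ] [ 0.613  -0.2186  0.0441]
```

View pics/w6c.png

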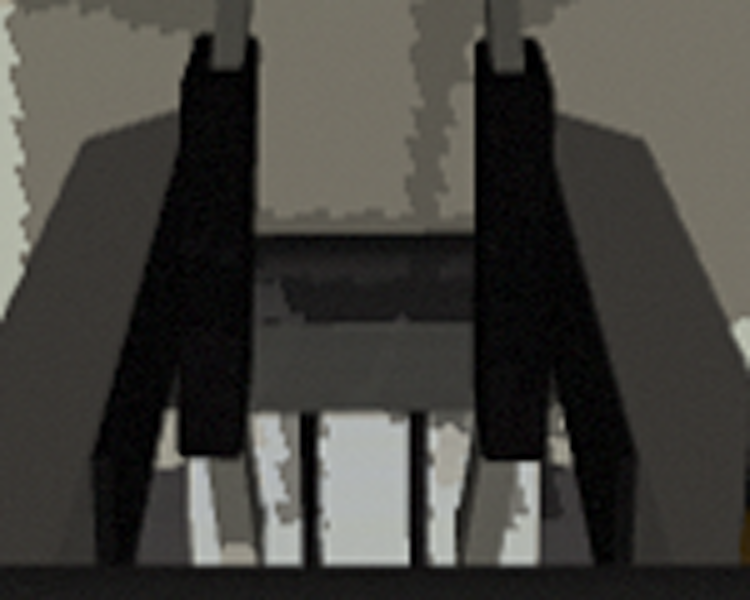

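```bash
python3 - <<'E'
from h import *
v=np.load('v_w6.png.npz');p=ctrl.get_obs()['ee_pos'];y=1.308;X=np.array([np.cos(y),np.sin(y)]);Y=np.array([np.sin(y),-np.cos(y)])
for u,z in [((271.5+1.3,305.8),.045),((262.,318),.045),((283.6,318),.045),((252.4,330),.07),((291.6,330),.07)]:
    e=1000*(at_z(v,u,z)[:2]-p[:2]);print(u,e@X,e@Y)
E
python3 -m inch '[0.04,0,0.3,0,0,0,0.4, 0,0,0.5,0,0,0,0.4, 0,0,0.5,0,0,0,0.4, 0,0,0.3,0,0,0,0.4, 0,0,0.13,0,0,0,0.4, 0,0,0,0,0,0,0.4, 0,0,0,0,0,0,0.38, 0,0,0,0,0,0,0.36, 0,0,0,0,0,0,0.34, 0,0,0,0,0,0,0.34, 0,0,0,0,0,0,0.34, 0,0,0,0,0,0,0.34]'
python3 b.py w7.png; python3 -c "
import cv2
a=cv2.imread('pics/w7.png')
cv2.imwrite('pics/w7c.png',cv2.resize(a[220:345,200:350],None,fx=5,fy=4.8,interpolation=2))"
```

```text
(272.8, 305.8) -1.416667201476237 37.7978675695186
(262.0, 318) -8.382348002702479 46.72707493183575
(283.6, 318) 5.569937792268058 46.71741691581943
(252.4, 330) -13.019101230300754 37.77783569929259
(291.6, 330) 9.200932187388384 37.7625440484199
time_s: 14.25
ee_pos: [0.5595, -0.2011, 0.0376]
eef_rot: [-3.142, -0.0, 1.308]
force: [-0.2, -1.3, -1.2]
grip_width: 0.0319
14.3 [ 0.5595 -0.2011  0.0376] [-3.1416 -0.      1.308 ] [-0.0725 -0.3666 -1.343 ] 0.031888081350668514 [ 0.4819 -0.1821  0.2163] [ 0.2646 -0.0708 -0.9618]
tips 0.33 [272.4 313.9] [ 0.5899 -0.211   0.045 ] [ 0.5959 -0.2126  0.0355]
marks 0.72 [271.8 348.5] [ 0.6128 -0.2175  0.045 ] [ 0.5322 -0.1957  0.1505]
gauge 0.83 [271.2 316.3] [ 0.6136 -0.2182  0.01  ] [ 0.5959 -0.2134  0.0378]
```

View pics/w7c.png

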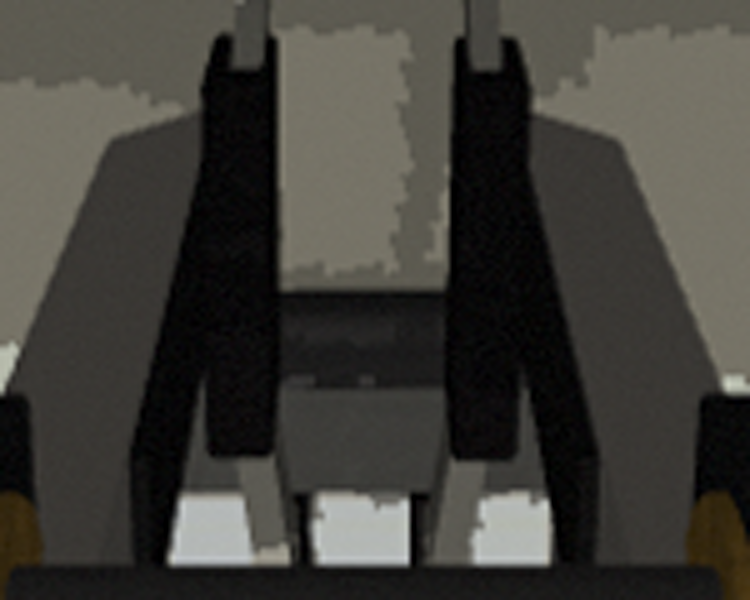

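```bash
python3 -m inch '[0,0,0,0,0,0,0.34, 0,0,0,0,0,0,0.34, 0,0,0,0,0,0,0.34, 0,0,0,0,0,0,0.34, 0,0,0,0,0,0,0.34, 0,0,0,0,0,0,0.34, 0,0,0,0,0,0,0.34, 0,0,0,0,0,0,0.34, 0,0,0,0,0,0,0.34, 0,0,0,0,0,0,0.34, 0,0,0,0,0,0,0.34, 0,0,0,0,0,0,0.34, 0,0,0,0,0,0,0.34, 0,0,0,0,0,0,0.34, 0,0,0,0,0,0,0.34, 0,0,0,0,0,0,0.34, 0,0,0,0,0,0,0.34, 0,0,0,0,0,0,0.34, 0,0,0,0,0,0,0.34, 0,0,0,0,0,0,0.34]'
python3 - <<'E'
from h import *
v=look('scene','sc8.png');c,r=map(int,proj(v,np.array([.59,-.21,.05])));a=cv2.resize(v['im'][r-40:r+40,c-50:c+50,::-1],None,fx=6,fy=6,interpolation=2)
cv2.imwrite('pics/sc8c.png',a)
f=lambda P:((np.array(proj(v,np.array(P)))-[c-50,r-40])*6).round()
print('marks',f([.6122,-.217,.045]))
v=look('wrist');d=v['d'];p=ctrl.get_obs()['ee_pos']
# bow height from wrist depth
for u in [(275,15),(275,30),(275,45)]:
    q=at_d(v,u);print('bow',q,'rel z to TCP',q[2]-p[2])
w=np.load('v_w2.png.npz');print('at rest bow z',[at_d(w,(273,x))[2] for x in (35,50,65)])
E
```

```text
time_s: 17.2
ee_pos: [0.5595, -0.2011, 0.0376]
eef_rot: [-3.142, -0.0, 1.308]
force: [0.3, 0.2, -0.1]
grip_width: 0.0317
marks [325. 275.]
bow [ 0.44357077 -0.17069611  0.05942717] rel z to TCP 0.021780838329937033
bow [ 0.44904472 -0.17215219  0.059495  ] rel z to TCP 0.021848672498571822
bow [ 0.45469702 -0.17365857  0.05991394] rel z to TCP 0.022267614016728873
at rest bow z [np.float64(0.053701039066117506), np.float64(0.0532980395137905), np.float64(0.05377456812201073)]
```

View pics/sc8c.png

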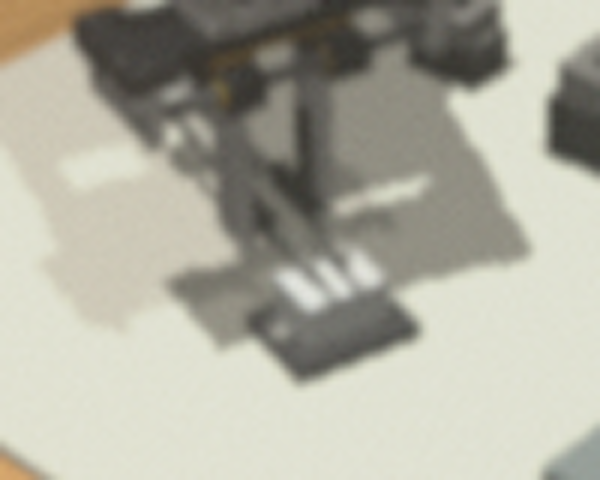

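```bash
python3 -c "
from station import ctrl
o=ctrl.get_obs();print(o['time_s'],o['grip_width'],o['force']);print(ctrl.hand_in())"
```

```text
17.3 0.03209332450013384 [-0.17237649  0.31371069 -0.85395215]
the job is handed in; nothing more can be done
None
```

I lifted the tweezers level off their rest by the pads and carried them to the gauge. There I lowered them over it, squeezed to the 14 mm setting and held that for about 3 s. I handed in at 17.3 s with the arm still holding them so.

**What the last checks showed:**
- **Gap:** the finger opening read 31.7–32.1 mm, against the 32 mm that gives a 14 mm tip gap. I took the gap from this opening and did not see it directly: the gripper hides the very ends of the tips from the wrist camera, and the scene picture was too coarse to show them.
- **Centring:** in the wrist picture, the middle of the visible part of the tips was within about 0.1 mm of the middle of the two lines. Along the lines, I estimate the tips are within about 1 mm of the gauge's centre.
- **Direction:** by my measurements, the tweezers point along the lines to within about 0.01 rad.
- **Height:** the underside should be about 3.6 mm above the gauge top, worked out from the arm's pose and the height of the rest. The force stayed near zero, so there was no sign of contact.
- **Level:** the bow sits within about 0.5 mm of its height relative to the gripper when the tweezers lay on the rest.

No check failed. I planned the moves to clear the other things on the bench and felt no contact, but I did not measure their positions again at the end.

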